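Find and mark the worn instrument foot

TASK

Three spring feet of the analyser are clamped on the bench, and the one with the softest spring is worn out. With the fingertips press each foot's black pad down a few millimetres, going from the robot's left to its right, to feel which is softest; then push that foot's orange tag fully down and withdraw. Pick nothing up, leave the other two tags up, and do not disturb the other things on the bench.

Things in the scene. Friction and masses are not known exactly. Their poses are not given: they have to be found in the camera images.
- mount_left: The left (as the robot sees it) of three look-alike instrument feet clamped in a row across the bench. Blue base plate 150 (x) x 80 (y) x 14 mm, fixed; origin at the centre of its underside, z up. Round black pad on a coil spring centred at x = +37.5 mm, y = 0; orange tag centred at x = -37.5 mm, y = 0, in a grey block whose top is 30 mm above the bench.
- padtop_left (a point): Centre of the top of the left foot's free black rubber pad (48 mm across, white dot), 60 mm above the bench; a fixed point, it does not sink with the pad. The pad goes down at most 12 mm and springs back. Under 5 N the three pads sink about 10, 5 and 3 mm; which is which cannot be seen and changes from start to start.
- tag_left (a joint): How far the left foot's orange tag is pushed down, m: starts at 0 to 0.002 (up), 0.012 is fully down on its stop. It slides straight down against about 2 N of friction and stays where it is left.
- tagtop_left (a point): Centre of the top face of the left foot's orange tag, 16 mm along the foot's x and 26 mm along its y; moves with the tag. 46 to 48 mm above the bench at the start, 36 mm when fully down: 6 mm then still stand out of the grey block.
- mount_middle: The middle (as the robot sees it) of three look-alike instrument feet clamped in a row across the bench. Blue base plate 150 (x) x 80 (y) x 14 mm, fixed; origin at the centre of its underside, z up. Round black pad on a coil spring centred at x = +37.5 mm, y = 0; orange tag centred at x = -37.5 mm, y = 0, in a grey block whose top is 30 mm above the bench.
- padtop_middle (a point): Centre of the top of the middle foot's free black rubber pad (48 mm across, white dot), 60 mm above the bench; a fixed point, it does not sink with the pad. The pad goes down at most 12 mm and springs back. Under 5 N the three pads sink about 10, 5 and 3 mm; which is which cannot be seen and changes from start to start.
- tag_middle (a joint): How far the middle foot's orange tag is pushed down, m: starts at 0 to 0.002 (up), 0.012 is fully down on its stop. It slides straight down against about 2 N of friction and stays where it is left.
- tagtop_middle (a point): Centre of the top face of the middle foot's orange tag, 16 mm along the foot's x and 26 mm along its y; moves with the tag. 46 to 48 mm above the bench at the start, 36 mm when fully down: 6 mm then still stand out of the grey block.
- mount_right: The right (as the robot sees it) of three look-alike instrument feet clamped in a row across the bench. Blue base plate 150 (x) x 80 (y) x 14 mm, fixed; origin at the centre of its underside, z up. Round black pad on a coil spring centred at x = +37.5 mm, y = 0; orange tag centred at x = -37.5 mm, y = 0, in a grey block whose top is 30 mm above the bench.
- padtop_right (a point): Centre of the top of the right foot's free black rubber pad (48 mm across, white dot), 60 mm above the bench; a fixed point, it does not sink with the pad. The pad goes down at most 12 mm and springs back. Under 5 N the three pads sink about 10, 5 and 3 mm; which is which cannot be seen and changes from start to start.
- tag_right (a joint): How far the right foot's orange tag is pushed down, m: starts at 0 to 0.002 (up), 0.012 is fully down on its stop. It slides straight down against about 2 N of friction and stays where it is left.
- tagtop_right (a point): Centre of the top face of the right foot's orange tag, 16 mm along the foot's x and 26 mm along its y; moves with the tag. 46 to 48 mm above the bench at the start, 36 mm when fully down: 6 mm then still stand out of the grey block.
- pad_1 (a joint): How far one of the three black pads is pressed down, m: 0 free, 0.012 at the bottom stop. Which foot this pad sits on is not told and changes from start to start; it shows only when that pad is pressed.
- pad_2 (a joint): How far one of the three black pads is pressed down, m: 0 free, 0.012 at the bottom stop. Which foot this pad sits on is not told and changes from start to start; it shows only when that pad is pressed.
- pad_3 (a joint): How far one of the three black pads is pressed down, m: 0 free, 0.012 at the bottom stop. Which foot this pad sits on is not told and changes from start to start; it shows only when that pad is pressed.
- mouse: Black computer mouse, 105 (x) x 58 x 34 mm, loose; origin at the centre of its underside. Leave alone.
- sample_cell: Round aluminium sample cell with amber window, 60 mm across, 26 mm high, loose; origin at the centre of its underside. Leave alone.
- jar: White jar with blue cap, 56 mm across, 75 mm high, loose; origin at the centre of its underside. Leave alone.
- driver: Screwdriver lying on the bench along its own x axis, 170 mm long, loose, origin under its middle; beyond the feet. Leave alone.
Mind the look-alikes: they are no part of the job. What is shaped like the mount_left but brown or green is not meant.

How it is judged:
By the outcome, as a careful person would: the job done as asked, in the order asked, and still so for the second after the job is handed in, with the robot touching nothing.
It also fails if it takes over 58 s, if anything falls off the work surface, if the arm or the gripper's body presses on something with over 40 N, if the wrist force passes 120 N, or if a joint passes its speed limit or range.

ROBOT

A 6-joint arm with a two-finger parallel gripper is mounted at the origin on the work surface. World frame = base frame: x ahead of the robot, y to its left, z up, the work surface at z = 0. Lengths are in m, angles in rad, forces in N, time in s.
With the tool pointing down it reaches from about 0.35 to 0.975 m from the base axis. Payload 4.9 kg.
Tool frame: the origin (TCP) lies between the finger pads; the fingertips stand 17 mm ahead of it and the grasp point (between the pads) lies 2 mm behind it (manip.nose_length is the distance from the TCP to the fingertips, in m); z points along the fingers, y is the line along which they close (so a half turn about z gives the same grasp; the last joint's range is limited). The gripper opens to 85 mm and grips with 20 to 120 N. Pads are 22 mm wide; open, the fingers measure 114 mm over their backs; the gripper's body (76 mm by 85 mm) begins 54 mm behind the grasp point. The pads swing forward as they close: fully open they stand 13 mm farther back than shut.
Start: joints at [-1.397, 0.053, 1.613, -0, 1.476, -0.119], TCP at [0.18, -0.598, 0.248] pointing down, gripper open.
Joint ranges: [-3.01, 3.01], [-1.01, 2.22], [0.06, 2.58], [-1.02, 4.17], [0.09, 2.62], [-3.14, 3.14]. Speed limits (rad/s): [2.57, 2.57, 3.14, 3.14, 3.14, 3.14].

INTERFACE

Orientations are given as a unit quaternion [w, x, y, z].
In Python, from plant import manip gives the robot as it stands. The module is installed in compiled form; this text tells all that it offers.
- The arm moves only by the tool apply_moves, never from a script. Its argument "moves" is a list of rows, each a list of 3 entries, a list of its own where there are three numbers: the turn, a rotation vector about the tool's x, y, z in rad, then the shift along the tool's x, y, z in cm, then the closure, from -1 (fully open) to 1 (shut), so that 0 is half open. A call has 1 to 20 rows; each row is the pose to reach, as a shift and turn from the pose commanded when the call began, along the tool's axes at that moment; what a row does not reach only later rows make up. A row lasts 1/10 s, in which the tool goes at most 50 mm and 8.59 degrees, less where a joint would pass 70% of its speed; a pose out of reach is approached as far as the arm can. A call with a gripper value outside its range is refused whole. The fingers move at their own pace and stop on an object; the grip force is fixed at half the most. Time passes only in rows, so rows that repeat a pose let the fingers close. It gives the time, the measured TCP pose, the force, the opening and the grip force at its end, in the units of the state.
- manip.state(): the state, without advancing time (a new reading comes with each control period).
- manip.grab_frame(name): name is "side" or "top"; returns a dict with "image" (420x560x3 uint8, red, green, blue), "K" (3x3 intrinsics, pixels), "k1" (the pictures are not rectified: a ray, as slopes to the right and down, at radius r is drawn at 1 + k1 r^2 times it, then the intrinsics apply), "rvec" (rotation vector, rad) and "tvec" (3), from world to camera coordinates, as OpenCV has them. Camera axes: x right, y down, z forward; pixel columns grow to the right and rows downward; lengths in m; the calibration is good to about 2 mm. A picture is of the moment at which its call begins. There is no depth.
- manip.job_done(): hands the job in; it is judged then, once.
Trained networks look in a picture, given as the dict that the camera call returned (one of the last four; its "shot" number tells which), for a name from the list of things; names that differ only in an ending like _2 or _b are one class to them, and where a whole thing is asked for, a point or a joint stands for the part that bears it (a point fixed in the world has none). Each returns a list of dicts, best first, with "score" (0 to 1); they miss things now and then, are a little off and sometimes report something else, mostly with a low value. They report only what shows in the picture. A call takes as long as a camera call. They do not tell look-alikes from the thing itself.
- manip.look_for(picture, label): "location" ([x, y, z] in m, in the coordinates of the camera as it stood for that picture, good to about 4 mm: the middle of the surface that is visible of it).
- manip.silhouettes(picture, label): "pixels" (420x560 bool, what is visible of it).
- manip.spot_point(picture, label): "location" ([x, y, z] in m, in the coordinates of the camera as it stood for that picture, good to about 4 mm: a listed point, or the origin of a listed thing).
The state is a dict: "time": time; "joint_pos": joint angles; "joint_vel": joint speeds; "joint_efforts": joint torques, N m; "tool_pos": TCP position; "tool_rot": TCP orientation; "contact_force": force on the tool from outside, world axes, zero at the start; "ft_torque": the same for the moment, N m; "gripper_width": opening from 0.0 (shut) to 1.0 (fully open); "grasp_force": force on a finger pad.
Only numpy, scipy, OpenCV 4.12 (cv2) and the standard library are available. Lean on these libraries where they do the work, as an engineer would, in place of code of your own. Each camera call takes 0.05 s, during which the arm holds its last target. There are 200 camera calls.

## Working session

There is one attempt and no reset: what is moved stays moved. The work goes in short steps, Python scripts to look and compute and a tool call to move; the robot and the scene stay as the last step left them, time stands still between calls to the robot, and variables do not carry over. Pictures are saved under pics/ and viewed, at most 10 in all, crops included, and the job is handed in when it is done.

Besides the shell and the picture viewer there is one more tool, called after ">>>" as name(argument=value, ...) on one line, values as JSON. apply_moves: Moves the arm, as the interface text tells. Its arguments: {"type":"object","properties":{"moves":{"type":"array"}},"required":["moves"]}

```bash
mkdir -p pics
cat > h.py <<'E'
import numpy as np, cv2
from plant import manip
def w(f,p): 
    R=cv2.Rodrigues(np.array(f["rvec"],float))[0]; return R.T@(np.array(p)-np.array(f["tvec"]).ravel())
E
python3 - <<'E'
from h import *
s=manip.state(); print(s["time"],s["tool_pos"],s["tool_rot"],s["contact_force"],s["gripper_width"],manip.nose_length)
for c in ("top","side"):
    f=manip.grab_frame(c); cv2.imwrite(f"pics/{c}0.png",f["image"][:,:,::-1])
    for l in ("mount","padtop","tagtop"):
      for e in ("left","middle","right"):
        if l=="mount" and e!="left": continue
        print(c,l,e,[(round(d["score"],2),w(f,d["location"]).round(3).tolist()) for d in manip.spot_point(f,l+"_"+e)])
E
```

```text
0.0 [ 0.18031045 -0.59781084  0.24706039] [-1.03244965e-03  9.89302062e-01  1.45877902e-01 -3.48129583e-05] [ 0.3784291  -0.74463409  0.39754939] 1.0007361189191757 0.017
top mount left [(0.8, [0.551, 0.202, 0.0]), (0.77, [0.421, 0.398, -0.002])]
top padtop left [(0.79, [0.588, 0.2, 0.055]), (0.77, [0.456, 0.401, 0.059]), (0.57, [0.383, 0.196, 0.062])]
top padtop middle [(0.85, [0.574, 0.035, 0.063])]
top padtop right [(0.91, [0.597, -0.185, 0.058])]
top tagtop left [(0.63, [0.312, 0.215, 0.047]), (0.61, [0.519, 0.202, 0.043]), (0.48, [0.38, 0.4, 0.045]), (0.47, [0.586, 0.408, 0.001])]
top tagtop middle [(0.63, [0.508, 0.014, 0.044])]
top tagtop right [(0.64, [0.529, -0.199, 0.046])]
side mount left [(0.91, [0.345, 0.209, -0.006]), (0.65, [0.42, 0.398, -0.004]), (0.62, [0.553, 0.206, -0.002])]
side padtop left [(0.96, [0.457, 0.399, 0.061]), (0.91, [0.384, 0.2, 0.058]), (0.58, [0.59, 0.208, 0.054])]
side padtop middle [(0.93, [0.581, 0.035, 0.06])]
side padtop right [(0.79, [0.601, -0.185, 0.063])]
side tagtop left [(0.6, [0.379, 0.404, 0.044]), (0.49, [0.516, 0.207, 0.047]), (0.4, [0.312, 0.216, 0.048])]
side tagtop middle [(0.5, [0.504, 0.013, 0.048])]
side tagtop right [(0.63, [0.542, 0.026, -0.0]), (0.56, [0.506, 0.015, 0.046]), (0.5, [0.524, -0.195, 0.045])]
```

View pics/top0.png

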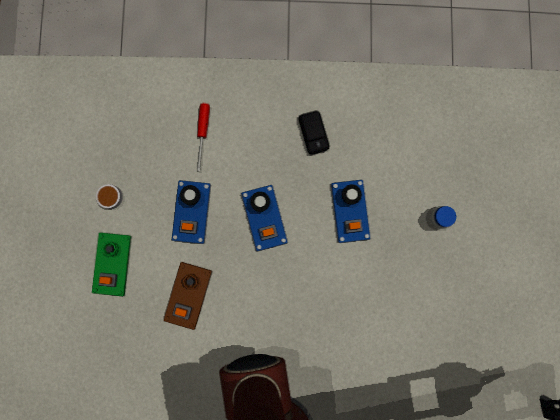

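View pics/side0.png

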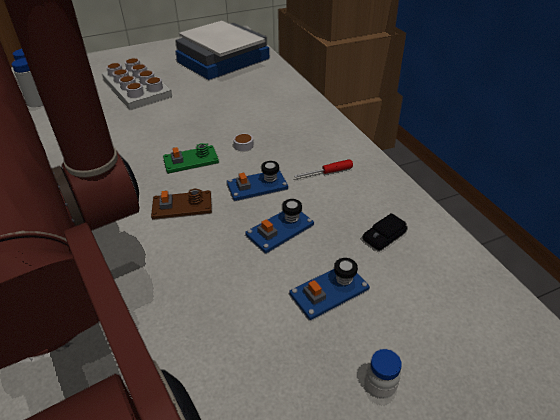

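The top view shows the blue feet with pads at about (190,195), (260,202) and (352,195) and tags at (188,227), (267,232) and (353,226). The green (110,265) and brown (188,296) feet are decoys. The side view agrees, and pad-to-tag distances are 72–74 mm against the nominal 75.

```bash
cat >> h.py <<'E'
from scipy.spatial.transform import Rotation as Ro
P=dict(pl=(.590,.204,.060),pm=(.578,.035,.060),pr=(.600,-.185,.060),tl=(.516,.204,.046),tm=(.505,.0135,.046),tr=(.5265,-.197,.046))
def to(n,h,base=None):
    s=manip.state(); q=s["tool_rot"]; R=Ro.from_quat([q[1],q[2],q[3],q[0]])
    t=np.array(P[n])+[0,0,h+.017]
    return (R.inv().apply(t-s["tool_pos"])*100).round(2)
E
python3 - <<'E'
from h import *
print(to("pl",.12),to("pl",.02))
# refine: orange tag and white dot blobs in top picture, at known heights
f=manip.grab_frame("top"); im=f["image"].astype(int)
K=np.array(f["K"]);R=cv2.Rodrigues(np.array(f["rvec"],float))[0];C=-R.T@np.array(f["tvec"]).ravel()
def ray(u,v,z):
    d=np.array([(u-K[0,2])/K[0,0],(v-K[1,2])/K[1,1]]);x=d.copy()
    for _ in range(20): x=d/(1+f["k1"]*(x@x))
    r=R.T@[x[0],x[1],1]; return (C+r*(z-C[2])/r[2]).round(4)
r,g,b=im[...,0],im[...,1],im[...,2]
for nm,m,z,seeds in (("tag",(r>150)&(g<150)&(b<80),.046,[(188,227),(267,232),(353,226)]),("dot",(im.min(2)>150),.060,[(190,195),(260,202),(352,195)])):
    n,L,S,Ce=cv2.connectedComponentsWithStats(m.astype(np.uint8))
    for u,v in seeds:
        k=L[v,u]; print(nm,k,S[k],Ce[k].round(1),ray(*Ce[k],z))
print(C)
E
```

```text
[ 62.38 -65.     5.13] [ 62.38 -65.    15.13]
tag 2 [182 223  11   7  58] [186.8 226.1] [0.514  0.2063 0.046 ]
tag 4 [263 228  11   8  55] [267.9 231.7] [0.5053 0.0123 0.046 ]
tag 3 [350 222  10   7  55] [354.6 225.1] [ 0.5257 -0.1956  0.046 ]
dot 0 [     0      0    560    420 235013] [279.5 209.5] [ 0.558  -0.0139  0.06  ]
dot 0 [     0      0    560    420 235013] [279.5 209.5] [ 0.558  -0.0139  0.06  ]
dot 4 [348 189   9  10  71] [351.8 193.8] [ 0.5998 -0.1855  0.06  ]
[0.47256284 0.01231557 1.29634198]
```

>>> apply_moves(moves=[[[0,0,0],[62.4,-65.0,5.1],1],[[0,0,0],[62.4,-65.0,5.1],1],[[0,0,0],[62.4,-65.0,5.1],1],[[0,0,0],[62.4,-65.0,5.1],1],[[0,0,0],[62.4,-65.0,5.1],1],[[0,0,0],[62.4,-65.0,5.1],1],[[0,0,0],[62.4,-65.0,5.1],1],[[0,0,0],[62.4,-65.0,5.1],1],[[0,0,0],[62.4,-65.0,5.1],1],[[0,0,0],[62.4,-65.0,5.1],1],[[0,0,0],[62.4,-65.0,5.1],1],[[0,0,0],[62.4,-65.0,5.1],1],[[0,0,0],[62.4,-65.0,5.1],1],[[0,0,0],[62.4,-65.0,5.1],1],[[0,0,0],[62.4,-65.0,5.1],1],[[0,0,0],[62.4,-65.0,5.1],1],[[0,0,0],[62.4,-65.0,5.1],1],[[0,0,0],[62.4,-65.0,5.1],1],[[0,0,0],[62.4,-65.0,5.1],1],[[0,0,0],[62.4,-65.0,5.1],1]])

```text
time: 2.85
tool_pos: [0.5902, 0.2051, 0.1967]
tool_rot: [0.0, 0.989, 0.147, -0.001]
contact_force: [-0.0, -1.7, 0.0]
gripper_width: 0.002
grasp_force: 0.0
```

Run:
```python
from h import *
s=manip.state(); print(s["time"],s["tool_pos"],s["tool_rot"].round(3),s["contact_force"],s["gripper_width"],to("pl",0.02))
```

```text
2.85 [0.59020376 0.20508624 0.19665538] [ 0.     0.989  0.147 -0.001] [-0.02157607 -1.73573163  0.04102402] 0.0020596565334143604 [-0.04  0.1   9.97]
```

>>> apply_moves(moves=[[[0,0,0],[0,0,4.0],1],[[0,0,0],[0,0,8.0],1],[[0,0,0],[0,0,11.0],1],[[0,0,0],[0,0,11.0],1],[[0,0,0],[0,0,11.0],1],[[0,0,0],[0,0,11.0],1],[[0,0,0],[0,0,11.0],1],[[0,0,0],[0,0,11.0],1]])

```text
time: 3.65
tool_pos: [0.5914, 0.2042, 0.0895]
tool_rot: [-0.0, 0.989, 0.146, 0.002]
contact_force: [-0.3, -0.5, -0.3]
gripper_width: 0.0
grasp_force: 0.0
```

>>> apply_moves(moves=[[[0,0,0],[0,0,0.5],1],[[0,0,0],[0,0,0.9],1],[[0,0,0],[0,0,1.2],1],[[0,0,0],[0,0,1.4],1],[[0,0,0],[0,0,1.6],1],[[0,0,0],[0,0,1.6],1],[[0,0,0],[0,0,1.6],1],[[0,0,0],[0,0,1.6],1],[[0,0,0],[0,0,1.6],1]])

```text
time: 4.55
tool_pos: [0.5901, 0.2041, 0.0714]
tool_rot: [-0.0, 0.989, 0.146, -0.0]
contact_force: [-2.5, -0.4, 2.4]
gripper_width: -0.002
grasp_force: 1.4
```

>>> apply_moves(moves=[[[0,0,0],[0,0,0.2],1],[[0,0,0],[0,0,0.2],1],[[0,0,0],[0,0,0.2],1],[[0,0,0],[0,0,0.2],1],[[0,0,0],[0,0,0.2],1]])

```text
time: 5.05
tool_pos: [0.5905, 0.2042, 0.0695]
tool_rot: [-0.0, 0.989, 0.146, 0.0]
contact_force: [-1.5, 0.1, 3.6]
gripper_width: -0.003
grasp_force: 1.8
```

>>> apply_moves(moves=[[[0,0,0],[0,0,-1.0],1],[[0,0,0],[0,0,-4.0],1],[[0,0,0],[0,0,-6.0],1],[[0,0,0],[0,0,-6.0],1],[[0,0,0],[0,0,-6.0],1],[[0,0,0],[0,0,-6.0],1]])

```text
time: 5.65
tool_pos: [0.5891, 0.2038, 0.1274]
tool_rot: [0.0, 0.989, 0.146, -0.001]
contact_force: [-0.2, -0.4, -0.7]
gripper_width: -0.001
grasp_force: 0.0
```

Run:
```python
from h import *
s=manip.state(); print(s["time"],s["tool_pos"],s["contact_force"],to("pm",0.01),to("pm",0.06))
```

```text
5.65 [0.58910604 0.20377192 0.12737889] [-0.19159937 -0.40204485 -0.70874332] [-5.92 15.84  4.05] [-5.94 15.84 -0.95]
```

>>> apply_moves(moves=[[[0,0,0],[-5.9,15.8,0],1],[[0,0,0],[-5.9,15.8,0],1],[[0,0,0],[-5.9,15.8,0],1],[[0,0,0],[-5.9,15.8,0],1],[[0,0,0],[-5.9,15.8,0],1],[[0,0,0],[-5.9,15.8,0],1],[[0,0,0],[-5.9,15.8,2.0],1],[[0,0,0],[-5.9,15.8,4.0],1],[[0,0,0],[-5.9,15.8,4.0],1],[[0,0,0],[-5.9,15.8,4.0],1],[[0,0,0],[-5.9,15.8,4.0],1],[[0,0,0],[-5.9,15.8,4.0],1],[[0,0,0],[-5.9,15.8,4.0],1]])

```text
time: 6.95
tool_pos: [0.58, 0.0359, 0.0904]
tool_rot: [0.0, 0.989, 0.146, 0.001]
contact_force: [0.5, 0.8, -0.5]
gripper_width: 0.001
grasp_force: 0.0
```

>>> apply_moves(moves=[[[0,0,0],[0,0,0.5],1],[[0,0,0],[0,0,0.9],1],[[0,0,0],[0,0,1.2],1],[[0,0,0],[0,0,1.4],1],[[0,0,0],[0,0,1.6],1],[[0,0,0],[0,0,1.6],1],[[0,0,0],[0,0,1.6],1],[[0,0,0],[0,0,1.6],1],[[0,0,0],[0,0,1.6],1]])

```text
time: 7.85
tool_pos: [0.5793, 0.0357, 0.0735]
tool_rot: [0.0, 0.989, 0.146, -0.0]
contact_force: [-3.0, 0.1, 3.6]
gripper_width: 0.001
grasp_force: 1.9
```

>>> apply_moves(moves=[[[0,0,0],[0,0,0.2],1],[[0,0,0],[0,0,0.2],1],[[0,0,0],[0,0,0.2],1],[[0,0,0],[0,0,0.2],1],[[0,0,0],[0,0,0.2],1]])

```text
time: 8.35
tool_pos: [0.5796, 0.0357, 0.0717]
tool_rot: [0.0, 0.989, 0.146, 0.0]
contact_force: [-3.1, -0.9, 5.1]
gripper_width: 0.002
grasp_force: 2.7
```

>>> apply_moves(moves=[[[0,0,0],[0,0,-1.0],1],[[0,0,0],[0,0,-4.0],1],[[0,0,0],[0,0,-6.0],1],[[0,0,0],[0,0,-6.0],1],[[0,0,0],[0,0,-6.0],1],[[0,0,0],[0,0,-6.0],1]])

```text
time: 8.95
tool_pos: [0.5783, 0.0358, 0.1295]
tool_rot: [-0.0, 0.989, 0.146, -0.001]
contact_force: [-0.5, 0.1, 0.3]
gripper_width: -0.003
grasp_force: 0.0
```

Run:
```python
from h import *
s=manip.state(); print(s["time"],s["tool_pos"],s["contact_force"],to("pr",0.01),to("pr",0.06))
```

```text
8.95 [0.57829397 0.03583798 0.12946762] [-0.54631315  0.10429208  0.32907704] [-4.29 21.77  4.24] [-4.3  21.77 -0.76]
```

>>> apply_moves(moves=[[[0,0,0],[-4.3,21.8,0],1],[[0,0,0],[-4.3,21.8,0],1],[[0,0,0],[-4.3,21.8,0],1],[[0,0,0],[-4.3,21.8,0],1],[[0,0,0],[-4.3,21.8,0],1],[[0,0,0],[-4.3,21.8,0],1],[[0,0,0],[-4.3,21.8,0],1],[[0,0,0],[-4.3,21.8,2.0],1],[[0,0,0],[-4.3,21.8,4.3],1],[[0,0,0],[-4.3,21.8,4.3],1],[[0,0,0],[-4.3,21.8,4.3],1],[[0,0,0],[-4.3,21.8,4.3],1],[[0,0,0],[-4.3,21.8,4.3],1],[[0,0,0],[-4.3,21.8,4.3],1]])

```text
time: 10.35
tool_pos: [0.6018, -0.1855, 0.0896]
tool_rot: [0.001, 0.989, 0.146, 0.001]
contact_force: [0.6, -0.1, 0.9]
gripper_width: 0.002
grasp_force: 0.0
```

>>> apply_moves(moves=[[[0,0,0],[0,0,0.5],1],[[0,0,0],[0,0,0.9],1],[[0,0,0],[0,0,1.2],1],[[0,0,0],[0,0,1.4],1],[[0,0,0],[0,0,1.6],1],[[0,0,0],[0,0,1.6],1],[[0,0,0],[0,0,1.6],1],[[0,0,0],[0,0,1.6],1],[[0,0,0],[0,0,1.6],1]])

```text
time: 11.25
tool_pos: [0.6009, -0.1853, 0.0731]
tool_rot: [-0.0, 0.989, 0.146, -0.0]
contact_force: [-3.2, 1.0, 6.8]
gripper_width: 0.001
grasp_force: 3.1
```

>>> apply_moves(moves=[[[0,0,0],[0,0,0.2],1],[[0,0,0],[0,0,0.2],1],[[0,0,0],[0,0,0.2],1],[[0,0,0],[0,0,0.2],1],[[0,0,0],[0,0,0.2],1]])

```text
time: 11.75
tool_pos: [0.6011, -0.1854, 0.0716]
tool_rot: [-0.0, 0.989, 0.146, -0.0]
contact_force: [-4.1, 0.7, 9.1]
gripper_width: -0.0
grasp_force: 4.1
```

>>> apply_moves(moves=[[[0,0,0],[0,0,-1.0],1],[[0,0,0],[0,0,-4.0],1],[[0,0,0],[0,0,-6.0],1],[[0,0,0],[0,0,-6.0],1],[[0,0,0],[0,0,-6.0],1],[[0,0,0],[0,0,-6.0],1]])

```text
time: 12.35
tool_pos: [0.6001, -0.1849, 0.1283]
tool_rot: [-0.001, 0.989, 0.146, -0.001]
contact_force: [0.3, 0.3, 0.1]
gripper_width: 0.0
grasp_force: 0.0
```

Run:
```python
from h import *
P["tl"]=(.5150,.205,.046)
s=manip.state(); print(s["time"],s["tool_pos"],s["contact_force"],to("tl",0.01),to("tl",0.06))
```

```text
12.35 [ 0.6000667  -0.18493372  0.12831734] [0.26377227 0.26648107 0.10889752] [  3.12 -39.78   5.6 ] [  3.11 -39.79   0.6 ]
```

Stiffness comes out at about 0.48 (left), 0.96 (middle) and 1.7 N/mm (right), which matches the 10/5/3 mm stated. The left foot is softest, so I go to its tag.

>>> apply_moves(moves=[[[0,0,0],[3.1,-39.8,0],1],[[0,0,0],[3.1,-39.8,0],1],[[0,0,0],[3.1,-39.8,0],1],[[0,0,0],[3.1,-39.8,0],1],[[0,0,0],[3.1,-39.8,0],1],[[0,0,0],[3.1,-39.8,0],1],[[0,0,0],[3.1,-39.8,0],1],[[0,0,0],[3.1,-39.8,0],1],[[0,0,0],[3.1,-39.8,0],1],[[0,0,0],[3.1,-39.8,0],1],[[0,0,0],[3.1,-39.8,0],1],[[0,0,0],[3.1,-39.8,2.5],1],[[0,0,0],[3.1,-39.8,5.0],1],[[0,0,0],[3.1,-39.8,5.0],1],[[0,0,0],[3.1,-39.8,5.0],1],[[0,0,0],[3.1,-39.8,5.0],1],[[0,0,0],[3.1,-39.8,5.0],1]])

```text
time: 14.05
tool_pos: [0.5172, 0.2045, 0.082]
tool_rot: [-0.0, 0.989, 0.146, 0.001]
contact_force: [0.7, 0.3, -0.4]
gripper_width: -0.0
grasp_force: 0.0
```

Run:
```python
from h import *
P["tl"]=(.5150,.205,.036)
s=manip.state(); print(s["time"],s["tool_pos"],s["contact_force"],to("tl",0))
```

```text
14.05 [0.51716002 0.20452364 0.08204062] [ 0.67169203  0.31967497 -0.40680515] [-0.2  -0.11  2.9 ]
```

>>> apply_moves(moves=[[[0,0,0],[-0.1,0,0.8],1],[[0,0,0],[-0.1,0,1.4],1],[[0,0,0],[-0.1,0,1.7],1],[[0,0,0],[-0.1,0,2.0],1],[[0,0,0],[-0.1,0,2.3],1],[[0,0,0],[-0.1,0,2.6],1],[[0,0,0],[-0.1,0,2.8],1],[[0,0,0],[-0.1,0,2.9],1],[[0,0,0],[-0.1,0,2.9],1],[[0,0,0],[-0.1,0,2.9],1],[[0,0,0],[-0.1,0,2.9],1]])

```text
time: 15.15
tool_pos: [0.5149, 0.2044, 0.0528]
tool_rot: [0.0, 0.989, 0.146, -0.001]
contact_force: [-5.7, -1.5, 10.8]
gripper_width: -0.004
grasp_force: 5.6
```

>>> apply_moves(moves=[[[0,0,0],[0,0,0.1],1],[[0,0,0],[0,0,0.2],1],[[0,0,0],[0,0,0.2],1],[[0,0,0],[0,0,0.2],1],[[0,0,0],[0,0,0.2],1]])

```text
time: 15.65
tool_pos: [0.515, 0.2044, 0.0525]
tool_rot: [0.0, 0.989, 0.146, -0.001]
contact_force: [-12.0, -3.6, 22.4]
gripper_width: 0.001
grasp_force: 10.8
```

On the stop: the force rose to 22 N with no further travel, tip at 35.5 mm. Withdrawing now.

>>> apply_moves(moves=[[[0,0,0],[0,0,-0.5],1],[[0,0,0],[0,0,-3.0],1],[[0,0,0],[0,0,-8.0],1],[[0,0,0],[0,0,-13.0],1],[[0,0,0],[0,10,-18.0],1],[[0,0,0],[0,30,-18.0],1],[[0,0,0],[0,30,-18.0],1],[[0,0,0],[0,40,-18.0],1],[[0,0,0],[0,40,-18.0],1],[[0,0,0],[0,60,-18.0],1],[[0,0,0],[0,60,-18.0],1],[[0,0,0],[0,60,-18.0],1],[[0,0,0],[0,60,-18.0],1],[[0,0,0],[0,60,-18.0],1],[[0,0,0],[0,60,-18.0],1],[[0,0,0],[0,60,-18.0],1],[[0,0,0],[0,60,-18.0],1],[[0,0,0],[0,60,-18.0],1]])

```text
time: 17.45
tool_pos: [0.6879, -0.3716, 0.2277]
tool_rot: [-0.001, 0.989, 0.145, -0.0]
contact_force: [-0.1, 0.9, -1.3]
gripper_width: -0.0
grasp_force: 0.0
```

Run:
```python
from h import *
f=manip.grab_frame("side"); cv2.imwrite("pics/side1.png",cv2.resize(f["image"][110:330,130:430,::-1],None,fx=2.6,fy=2.6))
for e in ("left","middle","right"): print(e,[(round(d["score"],2),w(f,d["location"]).round(3).tolist()) for d in manip.spot_point(f,"tagtop_"+e)])
print(manip.state()["contact_force"])
```

```text
left [(0.49, [0.382, 0.403, 0.043]), (0.46, [0.518, 0.207, 0.033]), (0.38, [0.311, 0.215, 0.048])]
middle [(0.67, [0.552, 0.209, 0.001]), (0.55, [0.504, 0.015, 0.049])]
right []
[-0.52695911  0.13273719  0.13623178]
```

View pics/side1.png

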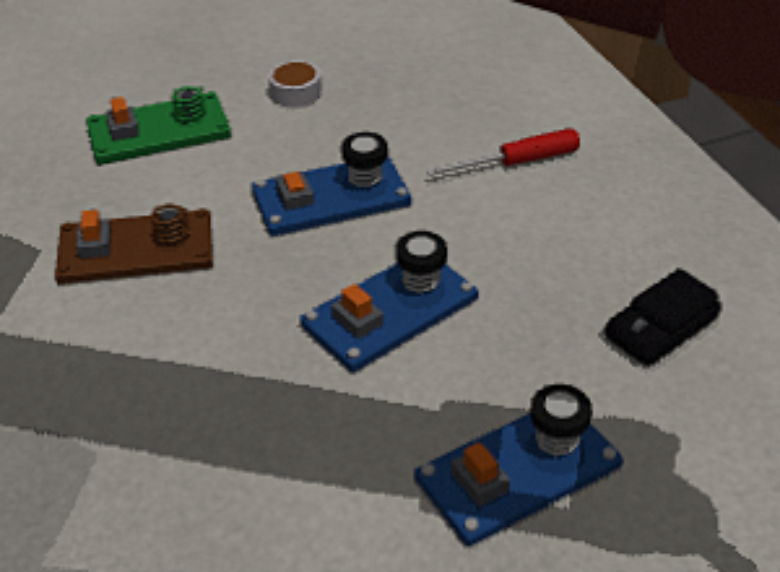

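The crop shows the left tag (292,183) down, with the middle (356,302) and right (481,462) tags up. The mouse, driver and sample cell have not moved.

```bash
python3 -c "
from plant import manip
print(manip.job_done())"
```

```text
the job is handed in; nothing more can be done
None
```

I pressed the pads from left to right and the left foot was softest (about 0.5 N/mm, against 1.0 middle and 1.7 right), so I pushed its tag fully down, withdrew and handed the job in; the other two tags are still up.

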